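# Hold a sample slide flush on a tilted stage

## Robot

A 7-joint arm with a two-finger parallel gripper is mounted at the origin on a cart in front of the work surface, level with it; the furniture and walls round the work are solid. World frame = base frame: x ahead of the robot, y to its left, z up, the work surface at z = 0. Lengths are in m, angles in rad, forces in N, time in s.
With the tool pointing down it reaches from about 0.4 to 0.85 m from the base axis. Payload 10.4 kg.
Tool frame: the origin (TCP) lies midway between the tips of the shut fingers; the grasp point (between the pads) lies 19 mm behind it; z points along the fingers, x is the direction in which the jaws open and shut, and the axes are right-handed (so a half turn about z gives the same grasp; the last joint's range is limited). The gripper opens to 85 mm and grips with 20 to 120 N. Pads are 22 mm wide; open, the fingers measure 114 mm over their backs; the gripper's body (76 mm by 85 mm) begins 54 mm behind the grasp point. The pads swing forward as they close: fully open they stand 13 mm farther back than shut.
Start: joints at [1.261, 0.332, -0.065, 1.46, 0.022, 1.35, -0.088], TCP at [0.177, -0.599, 0.231] pointing down, gripper open.
Joint ranges: [-2.6, 2.6], [-0.5, 2.12], [-1.47, 1.34], [0.16, 2.42], [-1.27, 4.41], [0.06, 2.06], [-2.6, 2.6]. Speed limits (rad/s): [2.22, 2.22, 2.79, 2.79, 3.14, 3.14, 3.14].

## Interface

Orientations are given as a unit quaternion [x, y, z, w].
In Python, from workcell import telemetry, eyes, order gives the robot as it stands.
- The arm moves only by the tool servo_tool, never from a script. Its argument "deltas" is a list of rows, each a list of 3 entries, a list of its own where there are three numbers: the shift along the tool's x, y, z in cm, then the turn about the tool's z in rad, then the finger opening in cm, from 0 to 8.54. A call has 1 to 12 rows; each row shifts and turns the pose as measured when the row begins, along the tool's axes as they then stand; what a row does not reach is not made up. A row lasts 1/12 s, in which the tool goes at most 41.7 mm and 7.16 degrees, less where a joint would pass 70% of its speed; a pose out of reach is approached as far as the arm can. A call is refused whole if a number of a shift passes 4.17 or a number of a turn 0.125, either way. A call with a gripper value outside its range is refused whole. The fingers move at their own pace and stop on an object; "force" is the grip in N (left out, the last holds). Time passes only in rows, so rows that do not move let the fingers close. It gives the time, the measured TCP pose, the force and the opening at its end, in the units of the state.
- telemetry.get_obs(): the state, without advancing time (a new reading comes with each control period).
- eyes.camera(name): name is "side" or "top"; returns (picture, depth): 480x640x3 uint8, blue, green, red; 480x640 float32, m along the optical axis (not along the pixel's ray), 0 where there is no reading.
- eyes.calibration(name): a dict with "fx", "fy", "cx", "cy" (pixels), "distortion" ([k1, k2, p1, p2, k3] as OpenCV has them; the pictures are not rectified), "rvec" (rotation vector, rad) and "tvec" (3), from world to camera coordinates, as OpenCV has them. Camera axes: x right, y down, z forward; pixel columns grow to the right and rows downward; lengths in m; the calibration is good to about 2 mm. A picture is of the moment at which its call begins. calibration takes no time and is no camera call.
- order.hand_in(): hands the job in, once; it reports no verdict.
The state is a dict: "clock": time; "joint_pos": joint angles; "joint_velocities": joint speeds; "tau": joint torques, N m; "position": TCP position; "ee_rot": TCP orientation; "ft_force": force on the tool from outside, world axes, zero at the start; "torque": the same for the moment, N m; "grip_width": opening from 0.0 (shut) to 1.0 (fully open).
Only numpy, scipy, OpenCV 4.12 (cv2) and the standard library are available. Lean on these libraries where they do the work, as an engineer would, in place of code of your own. Each camera call takes 0.05 s, during which the arm holds its last target. There are 200 camera calls.

## Task

Pick up the blue sample slide by its black fin and lay its flat underside flush against the sloped white plate of the tilting stage, square to the red outline and inside it. Press it on gently until the sprung plate gives by a few millimetres, not down to its stop, and finish while still gripping the fin firmly and holding it pressed there: do not let go. Leave the stage's clamped tilt as it is and do not disturb the jar, dropper bottle, glue stick or hex key set.

Things in the scene. Friction and masses are not known exactly. Their poses are not given: they have to be found in the camera images.
- slide: loose sample slide, about 80 g, lying flat: a blue plate 76 (x) x 50 (y) x 6 mm (z) with an upright black fin in the middle of its top, 36 mm long along x, 10 mm thick along y, reaching from 6 to 40 mm above the underside. Origin: centre of the flat underside; z points up out of the fin side. Grip the fin across y, with over 6 N a finger. Either end may point up the slope.
- face_center (a point): centre of the outer (upper) surface of the stage's white sprung plate, 112 (x) x 86 (y) x 8 mm. x points up the slope, y along the level tilt axis, z out of the surface (normal). A red painted outline on it encloses a field of 98 (x) x 72 mm (y). The plate does not tilt on its springs, it only sinks straight in along its normal. The slope lies between about 11 and 29 degrees, differs in every run, and the low edge faces the robot.
- face (a joint): how far the white plate has been pushed in along its normal, m: 0 at rest, stop at 0.010. It begins to give at 2 N and then takes 1 N more per mm (12 N at the stop).
- tilt_frame (a joint): tilt of the stage's face from level, rad, about a level hinge at its low edge; clamped stiff, it must stay as it is.
- frame_top_edge (a point): middle of the upper edge of the aluminium frame plate behind the white plate; stays put as long as the clamped tilt does.
- stage: fixed grey base of the tilting stage, 130 x 100 x 12 mm; origin: centre of its underside on the table; its front (low edge of the slope) faces -x of its own frame. The white plate's centre stands 60 to 85 mm above the table.
- case_corner (a point): top of the right (-y) front (-x) corner of the tall fixed instrument case behind the work (an obstacle, 0.31 m tall, always in the same place): from it the flat front runs 0.245 m straight to the left (+y), the sides straight away (+x). Stay on the robot's side of it when swinging across.
- jar: bystander: screw-top jar with red lid, 43 mm across, 51 mm tall; origin at its base
- dropper: bystander: brown dropper bottle with black teat, 28 mm across, 92 mm tall; origin at its base
- glue: bystander: green glue stick with yellow cap, 22 mm across, 74 mm tall; origin at its base
- keys: bystander: orange hex key holder with black keys, 85 x 33 x 28 mm; origin at its base

How it is judged:
On the way:
1. the slide is lifted off the table in the gripper (height (world z) of slide above 0.04 m and contact force between slide and the fingers above 1 N), for 0.2 s.
At the end, for the whole second after the job is handed in: The slide lies flush on the white plate (within 0.06 rad, gap under 2.5 mm), square to the outline (0.2 rad), its centre within 12 mm of the field's centre each way, still, gripped (finger contact over 12 N in all) and pressing on the plate with over 2 N, so that it is pushed in by 1 to 9 mm (angle between the z axis of slide and the z axis of face_center, either way round below 0.06 rad and angle between the x axis of slide and the x axis of face_center, either way round below 0.2 rad and z of slide in the frame of face_center between -0.003 and 0.0025 m and x of slide in the frame of face_center between -0.012 and 0.012 m and y of slide in the frame of face_center between -0.012 and 0.012 m and value of joint face between 0.001 and 0.009 m and contact force between slide and stage above 2 N and contact force between slide and the fingers above 12 N and linear speed of slide below 0.02 m/s); the arm keeps its last pose, push and grip.
It fails at once if the slide or gripper is rammed on the stage with over 35 N (contact force between any of slide, the arm and stage above 35 N).
It fails at once if the clamped tilt of the stage is shifted (upper edge moved over 6 mm) (distance of frame_top_edge from where it was at the start of the episode above 0.006 m).
It fails at once if the jar, dropper bottle, glue stick or hex key set is moved over 30 mm (distance of any of jar, dropper, glue, keys from where it was at the start of the episode above 0.03 m).
It also fails if it takes over 58 s, if anything falls off the work surface, if the arm or the gripper's body presses on something with over 40 N, if the wrist force passes 120 N, or if a joint passes its speed limit or range.

## Working session

There is one attempt and no reset: what is moved stays moved. The work goes in short steps, Python scripts to look and compute and a tool call to move; the robot and the scene stay as the last step left them, time stands still between calls to the robot, and variables do not carry over. Pictures are saved under pics/ and viewed, about 8 in all and at most 12, crops included, and the job is handed in when it is done.

Besides the shell and the picture viewer there is one more tool, called after "Call:" as name(argument=value, ...), one argument or row to a line, values as JSON. servo_tool: Moves the arm, as the interface text tells. Its arguments: {"type":"object","properties":{"deltas":{"type":"array"},"force":{"type":"number"}},"required":["deltas"]}

```bash
ls; mkdir -p pics; cat > h.py <<'E'
import numpy as np, cv2, json
from scipy.spatial.transform import Rotation as R
from workcell import telemetry, eyes, order
def cal(n):
    c=eyes.calibration(n); K=np.array([[c['fx'],0,c['cx']],[0,c['fy'],c['cy']],[0,0,1]])
    return K,np.array(c['distortion'],float),cv2.Rodrigues(np.array(c['rvec'],float))[0],np.array(c['tvec'],float).ravel()
def pts(n,uv,depth):
    "world points from pixels (N,2) and depths (N)"
    K,d,Rm,t=cal(n); u=cv2.undistortPoints(np.float64(uv).reshape(-1,1,2),K,d).reshape(-1,2)
    pc=np.c_[u,np.ones(len(u))]*np.asarray(depth).reshape(-1,1)
    return (pc-t)@Rm
def ray(n,uv,z):
    K,d,Rm,t=cal(n); u=cv2.undistortPoints(np.float64(uv).reshape(-1,1,2),K,d).reshape(-1,2)
    r=np.c_[u,np.ones(len(u))]@Rm; o=-Rm.T@t
    return o+r*((z-o[2])/r[:,2:3])
def snap(n,tag):
    im,dp=eyes.camera(n); cv2.imwrite(f'pics/{tag}.png',im); np.save(f'pics/{tag}.npy',dp); return im,dp
E
python3 - <<'E'
from h import *
for n in('top','side'):
    snap(n,n+'0'); K,d,Rm,t=cal(n); print(n,-Rm.T@t,Rm[2],K[0,0],d)
print(telemetry.get_obs())
E
```

```text
pics
top [ 0.36915783 -0.02606108  1.44161994] [ 1.40957792e-01 -6.63275294e-04 -9.90015384e-01] 485.2298343284956 [-0.07700816  0.          0.          0.          0.        ]
side [0.01799502 0.90760858 1.12638417] [ 0.38000151 -0.65398155 -0.65414599] 624.3083219123669 [-0.06818448  0.          0.          0.          0.        ]
{'clock': 0.1, 'joint_pos': array([ 1.26142831,  0.33280986, -0.06469187,  1.46082719,  0.02159397,
        1.3499053 , -0.08852799]), 'joint_velocities': array([-0.00044373, -0.00364112,  0.00034842, -0.00192125, -0.00110695,
       -0.00141596, -0.00056915]), 'tau': array([ 7.88802517e-04, -6.26738977e+01,  4.85841266e-02, -3.92426419e+01,
        1.61090906e-02,  6.97335927e-03,  1.30005122e-05]), 'position': array([ 0.17668663, -0.59916697,  0.23060912]), 'ee_rot': array([ 8.00885617e-01, -5.98817030e-01, -5.17725612e-04, -3.54237709e-04]), 'ft_force': array([-0.07219026, -0.42648049,  0.20392894]), 'torque': array([-0.01389065,  0.01680485,  0.01501167]), 'grip_width': 1.0009795011188967}
```

View pics/top0.png

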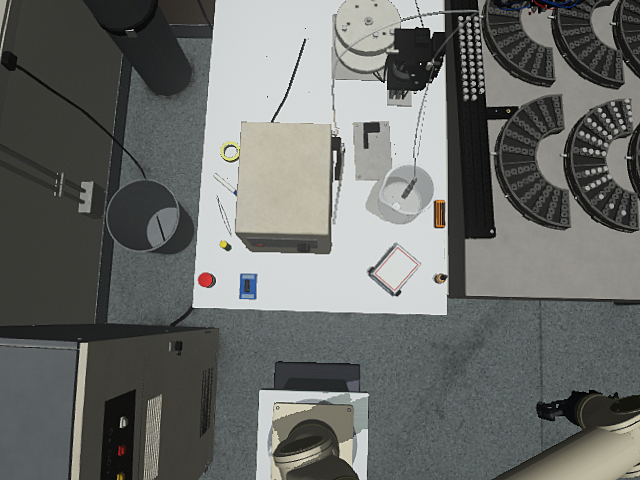

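View pics/side0.png

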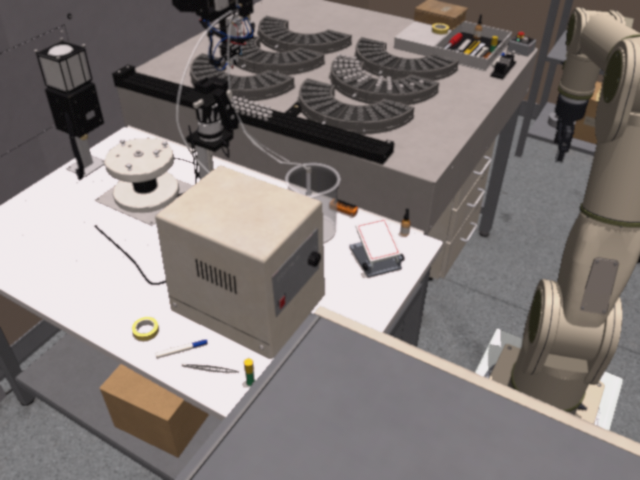

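The top view shows the slide at (248,286) with the jar at (206,280) and glue at (224,245). The yawed stage is at (396,268), with the dropper at (440,279) and the keys at (439,214). The side view shows the stage at (378,240), but the slide is hidden. Next I measure.

```bash
cat > meas.py <<'E'
from h import *
im=cv2.imread('pics/top0.png'); dp=np.load('pics/top0.npy'); hsv=cv2.cvtColor(im,cv2.COLOR_BGR2HSV)
def comp(m,box):
    x0,y0,x1,y1=box; k=np.zeros(m.shape,np.uint8); k[y0:y1,x0:x1]=m[y0:y1,x0:x1]; v,u=np.nonzero(k); return np.c_[u,v],k
H,S,V=cv2.split(hsv)
# slide
uv,k=comp((H>95)&(H<130)&(S>90),(230,262,270,310))
P=ray('top',uv,.006); Q=pts('top',uv,dp[uv[:,1],uv[:,0]])
print('slide n',len(uv),'depth z med',np.median(Q[:,2]),'minmax',P.min(0),P.max(0))
c=max(cv2.findContours(k,cv2.RETR_EXTERNAL,cv2.CHAIN_APPROX_NONE)[0],key=cv2.contourArea)
hull=cv2.convexHull(c)
r=cv2.minAreaRect(ray('top',hull.reshape(-1,2),.006)[:,:2].astype(np.float32)*1000); print('slide rect mm',r)
uv,_=comp((V<60),(238,276,258,298)); Q=pts('top',uv,dp[uv[:,1],uv[:,0]])
uvf=uv; P=ray('top',uvf,.04); print('fin n',len(uv),'z',np.percentile(Q[:,2],[5,50,95]),cv2.minAreaRect(P[:,:2].astype(np.float32)*1000))
for nme,b,m in(('jar',(190,268,220,292),(S>120)),('glue',(216,236,232,252),(S>100)),('dropper',(430,268,448,290),(V<150)),('keys',(430,196,447,232),(S>120))):
    uv,_=comp(m,b); Q=pts('top',uv,dp[uv[:,1],uv[:,0]]); print(nme,len(uv),np.median(Q,0).round(3),'zmax',Q[:,2].max().round(3))
# plate
for n,box in(('top',(366,238,424,298)),('side',(345,212,410,275))):
    im=cv2.imread(f'pics/{n}0.png'); dp=np.load(f'pics/{n}0.npy')
    H,S,V=cv2.split(cv2.cvtColor(im,cv2.COLOR_BGR2HSV))
    uv,_=comp(V>0,box); Q=pts(n,uv,dp[uv[:,1],uv[:,0]]); v=V[uv[:,1],uv[:,0]]>190
    s=(Q[:,2]>.03)&(Q[:,2]<.13)&v; A=Q[s]; 
    for _ in range(5):
        g,*_r=np.linalg.lstsq(np.c_[A[:,:2],np.ones(len(A))],A[:,2],rcond=None); e=A[:,2]-np.c_[A[:,:2],np.ones(len(A))]@g
        A=A[abs(e)<max(.003,2*e.std())]
    nn=np.array([-g[0],-g[1],1]);nn/=np.linalg.norm(nn)
    print(n,'plate n',len(A),'tilt deg',np.degrees(np.arccos(nn[2])),'yaw upslope deg',np.degrees(np.arctan2(g[1],g[0])),'std',e.std(),'mean',A.mean(0))
    # project all bright points onto plane frame; extents
    x=np.array([g[0],g[1],0]);x/=np.linalg.norm(x);x=x-nn*(x@nn);x/=np.linalg.norm(x);y=np.cross(nn,x);
    L=(A-A.mean(0))@np.c_[x,y]; print('ext',np.percentile(L,[1,99],axis=0), cv2.minAreaRect((L*1000).astype(np.float32)))
    r=((H<12)|(H>168))&(S>50); uvr,_=comp(r,box); 
    K,d,Rm,t=cal(n); o=-Rm.T@t; u=cv2.undistortPoints(np.float64(uvr).reshape(-1,1,2),K,d).reshape(-1,2); rr=np.c_[u,np.ones(len(u))]@Rm
    P=o+rr*(((A.mean(0)-o)@nn)/(rr@nn))[:,None]; L=(P-A.mean(0))@np.c_[x,y]; rc=cv2.minAreaRect((L*1000).astype(np.float32)); print('red',len(L),rc,'centre',A.mean(0)+np.array(rc[0])/1000@np.c_[x,y].T)
E
python3 meas.py
```

```text
slide n 276 depth z med 0.004949980082767811 minmax [0.41049015 0.17983403 0.006     ] [0.48302902 0.22847169 0.006     ]
slide rect mm ((446.76409912109375, 203.9425811767578), (72.0911865234375, 48.45296096801758), 0.5438349843025208)
fin n 24 z [0.03231727 0.03647464 0.04051493] ((446.20184326171875, 201.98126220703125), (31.938396453857422, 8.709283828735352), 2.9358277320861816)
jar 155 [0.459 0.322 0.049] zmax 0.057
glue 43 [0.561 0.27  0.072] zmax 0.077
dropper 86 [ 0.484 -0.357  0.04 ] zmax 1.442
keys 220 [ 0.679 -0.359  0.022] zmax 1.442
top plate n 961 tilt deg 20.028309298317318 yaw upslope deg -39.972738228652325 std 0.002412471063416959 mean [ 0.50595406 -0.22418109  0.07351891]
ext [[-0.05443869 -0.04133711]
 [ 0.05356123  0.04024605]] ((-0.4607734680175781, -0.5984878540039062), (110.22048950195312, 83.80455017089844), 0.649314820766449)
red 129 ((-1.2316360473632812, -0.4468536376953125), (103.44107055664062, 76.39441680908203), 0.46320125460624695) centre [ 0.50478021 -0.22378016  0.07309709]
side plate n 1014 tilt deg 19.690940293348547 yaw upslope deg -38.466853662632 std 0.0024182674191751672 mean [ 0.50650767 -0.22224267  0.07151023]
ext [[-0.05427555 -0.04166664]
 [ 0.05473243  0.04202225]] ((-0.16732406616210938, 0.5011177062988281), (88.75238037109375, 112.69230651855469), 89.60160064697266)
red 41 ((51.81656265258789, -35.88645935058594), (173.57046508789062, 106.11857604980469), 31.392501831054688) centre [ 0.52238237 -0.28068886  0.08896964]
```

```bash
python3 - <<'E'
import cv2,numpy as np
a=cv2.imread('pics/top0.png');b=cv2.imread('pics/side0.png')
A=cv2.resize(a[255:315,190:270],(800,600),interpolation=cv2.INTER_NEAREST)[:300*2]
t=[cv2.resize(x,(400,300),interpolation=cv2.INTER_CUBIC) for x in(a[255:315,190:270],a[235:301,360:448],b[200:281,325:433])]
cv2.imwrite('pics/crops.png',np.vstack([np.hstack(t[:2]),np.hstack([t[2],t[2]*0])]))
E
```

```text
(no output)
```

View pics/crops.png

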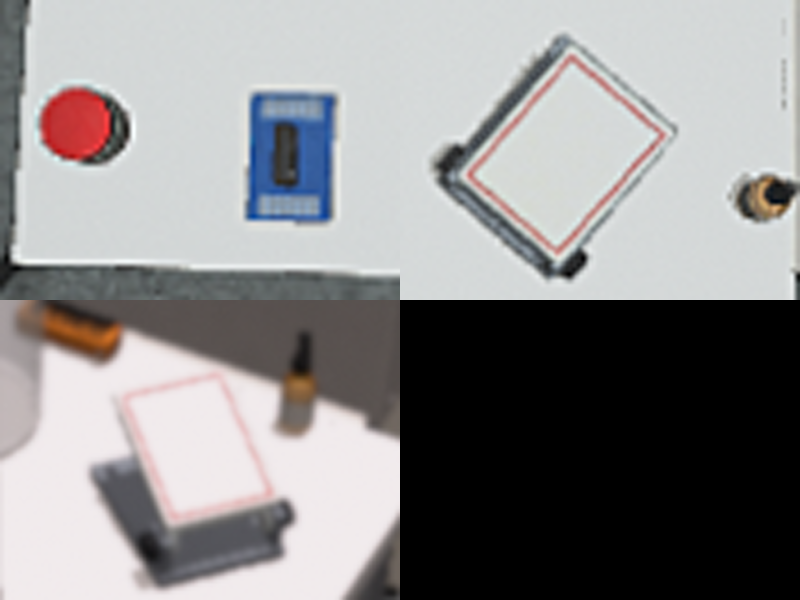

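Call:
servo_tool(
  deltas=[
    [[0, 0, 0], 0.095, 8.5],
    [[0, 0, 0], 0.095, 8.5],
    [[0, 0, 0], 0.096, 8.5],
    [[-3, -2.4, 0], 0, 8.5],
    [[-3, -2.4, 0], 0, 8.5],
    [[-3, -2.4, 0], 0, 8.5],
    [[-3, -2.4, 0], 0, 8.5],
    [[-3, -2.4, 0], 0, 8.5],
    [[-3, -2.4, 0], 0, 8.5],
    [[-3, -2.4, 0], 0, 8.5],
  ],
)

```text
clock: 0.93
position: [0.3444, -0.3886, 0.2248]
ee_rot: [-0.696, 0.718, 0.005, -0.001]
ft_force: [0.8, -0.9, 0.2]
grip_width: 0.994
```

```bash
python3 - <<'E'
from h import *
print('case corner',ray('top',[(330,236),(237,236),(330,253)],.31)); d=np.load('pics/top0.npy')
uv=np.array([(329,234),(238,232),(326,250)]); print(pts('top',uv,d[uv[:,1],uv[:,0]]))
o=telemetry.get_obs(); print(o['clock'],o['position'],R.from_quat(o['ee_rot']).as_matrix(),o['joint_pos'])
E
```

```text
case corner [[ 0.55422572 -0.03322695  0.31      ]
 [ 0.54749208  0.18676739  0.31      ]
 [ 0.51375644 -0.03440899  0.31      ]]
[[ 0.58251129 -0.03130323  0.16945596]
 [ 0.55978915  0.18789259  0.29413885]
 [ 0.55196325 -0.02453113  0.07546031]]
0.9333 [ 0.34442189 -0.38858297  0.22475751] [[-0.03136278 -0.99947078 -0.00863325]
 [-0.99949118  0.03131086  0.00608428]
 [-0.00581075  0.00881968 -0.99994422]] [ 0.94497796  0.12192786 -0.20370415  1.73063508  0.02692939  1.30209736
 -0.86680974]
```

Call:
servo_tool(
  deltas=[
    [[-3.3, -1.3, -0.2], 0, 8.5],
    [[-3.3, -1.3, -0.2], 0, 8.5],
    [[-3.3, -1.3, 0], 0, 8.5],
    [[-3.3, -1.3, 0], 0, 8.5],
    [[-3.3, -1.3, 0], 0, 8.5],
    [[-3.3, -1.3, 0], 0, 8.5],
    [[-3.5, 0, 0], 0, 8.5],
    [[-3.5, 0, 0], 0, 8.5],
    [[-3.5, 0, 0], 0, 8.5],
    [[-3.5, 0, 0], 0, 8.5],
    [[-3.5, 0, 0], 0, 8.5],
    [[-3.5, 0, 0], 0, 8.5],
  ],
)

```text
clock: 1.93
position: [0.437, 0.0396, 0.2281]
ee_rot: [-0.697, 0.717, 0.006, -0.002]
ft_force: [0.1, -0.1, -0.4]
grip_width: 0.998
```

```bash
cat >> h.py <<'E'
def go(tgt,yawx=None):
    "tool-frame shift (cm) to world target, turn to bring tool x to yaw (deg)"
    o=telemetry.get_obs(); M=R.from_quat(o['ee_rot']).as_matrix(); p=o['position']
    print('t',round(o['clock'],2),'p',p.round(4),'xyaw',np.degrees(np.arctan2(M[1,0],M[0,0])).round(2),'z',M[:,2].round(3),'F',o['ft_force'].round(2),'w',o['grip_width']*8.5,'j7',o['joint_pos'][6].round(2))
    print('shift cm',(M.T@(np.array(tgt)-p)*100).round(2), end=' ')
    if yawx is not None: print('turn',round(-np.radians((yawx-np.degrees(np.arctan2(M[1,0],M[0,0]))+180)%360-180) if 0 else -np.radians((yawx-np.degrees(np.arctan2(M[1,0],M[0,0]))+180)%360-180),3))
E
python3 -c "
from h import *
go([.4465,.203,.10],-90)"
```

```text
t 1.93 p [0.437  0.0396 0.2281] xyaw -91.59 z [-0.012  0.007 -1.   ] F [ 0.05 -0.14 -0.37] w 8.480479004833857 j7 -1.75
shift cm [-16.28  -0.65  12.9 ] turn -0.028
```

Call:
servo_tool(
  deltas=[
    [[-3, -0.1, 1], -0.014, 8.5],
    [[-3, -0.1, 2], -0.014, 8.5],
    [[-3, -0.1, 2], 0, 8.5],
    [[-3, -0.1, 2], 0, 8.5],
    [[-3, -0.1, 2], 0, 8.5],
    [[-1.3, -0.1, 2], 0, 8.5],
    [[0, 0, 2], 0, 8.5],
    [[0, 0, 0], 0, 8.5],
    [[0, 0, 0], 0, 8.5],
  ],
)

```text
clock: 2.68
position: [0.4392, 0.2209, 0.095]
ee_rot: [0.712, -0.702, -0.006, -0.0]
ft_force: [0.2, -0.6, -0.0]
grip_width: 0.995
```

```bash
python3 - <<'E'
from h import *
go([.4465,.203,.013],-90)
a,_=snap('top','top1')
cv2.imwrite('pics/c1.png',cv2.resize(a[235:315,190:290],(800,640))[:600])
E
```

```text
t 2.68 p [0.4392 0.2209 0.095 ] xyaw -89.25 z [-0.009  0.01  -1.   ] F [ 0.23 -0.6  -0.04] w 8.454959597796474 j7 -2.28
shift cm [ 1.88 -0.77  8.17] turn 0.013
```

View pics/c1.png

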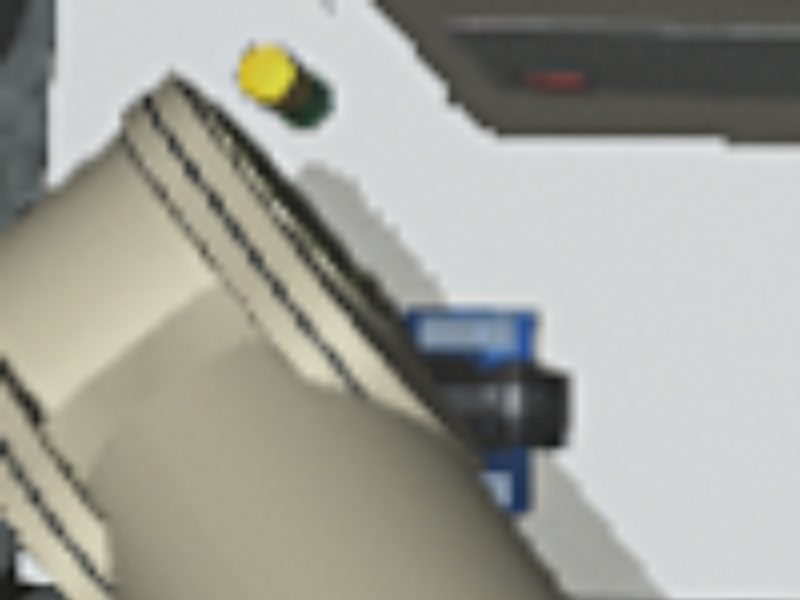

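The arm hides most of the slide. The gripper sits over it, and the jar and glue are undisturbed. Next I descend.

Call:
servo_tool(
  deltas=[
    [[0.95, -0.4, 0], 0.013, 8.5],
    [[0.95, -0.4, 1], 0, 8.5],
    [[0, 0, 2], 0, 8.5],
    [[0, 0, 2], 0, 8.5],
    [[0, 0, 1], 0, 8.5],
    [[0, 0, 0], 0, 8.5],
    [[0, 0, 0], 0, 8.5],
  ],
)

```text
clock: 3.32
position: [0.4551, 0.1919, 0.0372]
ee_rot: [-0.702, 0.712, 0.001, 0.003]
ft_force: [-0.3, 0.7, 0.2]
grip_width: 0.993
```

```bash
python3 -c "
from h import *
go([.4465,.203,.012],-90.7)"
```

```text
t 3.32 p [0.4551 0.1919 0.0372] xyaw -90.82 z [ 0.003  0.007 -1.   ] F [-0.28  0.7   0.25] w 8.437536564192241 j7 -2.31
shift cm [-1.08  0.88  2.52] turn -0.002
```

Call:
servo_tool(
  deltas=[
    [[-0.35, 0.3, 0], 0, 8.5],
    [[-0.3, 0.25, 0], 0, 8.5],
    [[-0.2, 0.15, 0], 0, 8.5],
    [[0, 0, 0], 0, 8.5],
    [[0, 0, 0], 0, 8.5],
  ],
)

```text
clock: 3.73
position: [0.4495, 0.2016, 0.0406]
ee_rot: [-0.702, 0.712, 0.0, 0.005]
ft_force: [0.1, 0.4, -0.0]
grip_width: 0.997
```

```bash
python3 -c "
from h import *
go([.4465,.203,.012],-90.7)"
```

```text
t 3.73 p [0.4495 0.2016 0.0406] xyaw -90.85 z [ 0.007  0.007 -1.   ] F [ 0.06  0.4  -0.01] w 8.474878951907137 j7 -2.33
shift cm [-0.12  0.32  2.85] turn -0.003
```

Call:
servo_tool(
  deltas=[
    [[-0.05, 0.12, 0.6], 0, 8.5],
    [[0, 0.1, 0.6], 0, 8.5],
    [[0, 0, 0.6], 0, 8.5],
    [[0, 0, 0.4], 0, 8.5],
    [[0, 0, 0.2], 0, 8.5],
    [[0, 0, 0], 0, 8.5],
    [[0, 0, 0], 0, 8.5],
  ],
)

```text
clock: 4.32
position: [0.4469, 0.2025, 0.0136]
ee_rot: [-0.702, 0.712, 0.0, 0.005]
ft_force: [-0.8, 1.0, -0.5]
grip_width: 0.995
```

```bash
python3 -c "
from h import *
go([.4465,.203,.012],-90.7)"
```

```text
t 4.32 p [0.4469 0.2025 0.0136] xyaw -90.81 z [ 0.007  0.007 -1.   ] F [-0.82  1.02 -0.49] w 8.45970133345614 j7 -2.37
shift cm [-0.05  0.05  0.16] turn -0.002
```

Call:
servo_tool(
  deltas=[
    [[0, 0, 0], 0, 0.6],
    [[0, 0, 0], 0, 0.6],
    [[0, 0, 0], 0, 0.6],
    [[0, 0, 0], 0, 0.6],
    [[0, 0, 0], 0, 0.6],
    [[0, 0, 0], 0, 0.6],
    [[0, 0, 0], 0, 0.6],
    [[0, 0, 0], 0, 0.6],
    [[0, 0, 0], 0, 0.6],
    [[0, 0, 0], 0, 0.6],
  ],
  force=20,
)

```text
clock: 5.15
position: [0.4476, 0.2025, 0.0144]
ee_rot: [-0.702, 0.712, -0.0, 0.006]
ft_force: [0.9, 0.6, 0.2]
grip_width: 0.112
```

```bash
python3 -c "
from h import *
go([.4465,.203,.012],-90.7)"
```

```text
t 5.15 p [0.4476 0.2025 0.0144] xyaw -90.83 z [ 0.008  0.008 -1.   ] F [0.94 0.57 0.21] w 0.9526509716945782 j7 -2.37
shift cm [-0.04  0.11  0.24] turn -0.002
```

Call:
servo_tool(
  deltas=[
    [[0, 0, -0.5], 0, 0.6],
    [[0, 0, -1], 0, 0.6],
    [[0, 0, -1.5], 0, 0.6],
    [[0, 0, -2], 0, 0.6],
    [[0, 0, -2], 0, 0.6],
    [[0, 0, -2], 0, 0.6],
    [[0, 0, -2], 0, 0.6],
    [[0, 0, -2], 0, 0.6],
    [[0, 0, -1], 0, 0.6],
    [[0, 0, 0], 0, 0.6],
    [[0, 0, 0], 0, 0.6],
  ],
)

```text
clock: 6.07
position: [0.4447, 0.2026, 0.1664]
ee_rot: [-0.703, 0.711, -0.0, 0.006]
ft_force: [0.3, 0.2, -0.8]
grip_width: 0.113
```

```bash
python3 -c "
from h import *
go([.42,.0,.20],-129.4)"
```

```text
t 6.07 p [0.4447 0.2026 0.1664] xyaw -90.63 z [ 0.008  0.008 -1.   ] F [ 0.29  0.19 -0.84] w 0.9601427406568254 j7 -2.19
shift cm [20.25  2.21 -3.55] turn 0.677
```

Call:
servo_tool(
  deltas=[
    [[1, 0.1, -0.3], 0, 0.6],
    [[2, 0.2, -0.4], 0, 0.6],
    [[2.8, 0.2, -0.4], 0, 0.6],
    [[2.8, 0.2, -0.4], 0, 0.6],
    [[2.8, 0.2, -0.4], 0, 0.6],
    [[2.8, 0.2, -0.4], 0, 0.6],
    [[2.8, 0.2, -0.3], 0, 0.6],
    [[2.8, 0.1, -0.3], 0, 0.6],
    [[2.8, 0, -0.3], 0, 0.6],
    [[2.8, 0, 0], 0, 0.6],
    [[2, 0, 0], 0, 0.6],
    [[1, 0, 0], 0, 0.6],
  ],
)

```text
clock: 7.07
position: [0.4191, -0.0916, 0.1834]
ee_rot: [-0.706, 0.708, 0.008, 0.001]
ft_force: [0.7, 0.0, -1.3]
grip_width: 0.113
```

```bash
python3 -c "
from h import *
go([.49,-.21,.18],-129.4)"
```

```text
t 7.07 p [ 0.4191 -0.0916  0.1834] xyaw -90.22 z [-0.01   0.012 -1.   ] F [ 0.7   0.01 -1.34] w 0.9614102491806731 j7 -1.43
shift cm [11.82 -7.13  0.13] turn 0.684
```

Call:
servo_tool(
  deltas=[
    [[0, 0, 0], 0.05, 0.6],
    [[0, 0, 0], 0.08, 0.6],
    [[0, 0, 0], 0.1, 0.6],
    [[0, 0, 0], 0.1, 0.6],
    [[0, 0, 0], 0.1, 0.6],
    [[0, 0, 0], 0.1, 0.6],
    [[0, 0, 0], 0.08, 0.6],
    [[0, 0, 0], 0.05, 0.6],
    [[0, 0, 0], 0, 0.6],
    [[0, 0, 0], 0, 0.6],
  ],
)

```text
clock: 7.9
position: [0.4145, -0.0887, 0.1731]
ee_rot: [-0.424, 0.905, 0.014, -0.008]
ft_force: [0.3, -0.0, -1.0]
grip_width: 0.111
```

```bash
python3 -c "
from h import *
go([.49,-.21,.18],-129.4)"
```

```text
t 7.9 p [ 0.4145 -0.0887  0.1731] xyaw -129.79 z [-0.026  0.019 -0.999] F [ 0.34 -0.   -1.05] w 0.9470114742591758 j7 -2.13
shift cm [  4.49 -13.53  -1.12] turn -0.007
```

Call:
servo_tool(
  deltas=[
    [[0.3, -1, -0.2], 0, 0.6],
    [[0.6, -1.8, -0.2], 0, 0.6],
    [[0.7, -2, -0.2], 0, 0.6],
    [[0.7, -2, -0.2], 0, 0.6],
    [[0.7, -2, -0.1], 0, 0.6],
    [[0.6, -1.8, -0.1], 0, 0.6],
    [[0.4, -1.2, 0], 0, 0.6],
    [[0.1, -0.4, 0], 0, 0.6],
    [[0, 0, 0], 0, 0.6],
    [[0, 0, 0], 0, 0.6],
  ],
)

```text
clock: 8.73
position: [0.4874, -0.2068, 0.1762]
ee_rot: [-0.432, 0.902, 0.015, -0.01]
ft_force: [-0.1, 0.2, 0.2]
grip_width: 0.111
```

```bash
python3 - <<'E'
from h import *
go([.4973,-.2166,.14],-129.4)
b,d=snap('side','side1'); a,_=snap('top','top2')
cv2.imwrite('pics/c2.png',np.hstack([cv2.resize(b[170:290,320:440],(400,400)),cv2.resize(a[220:310,350:440],(400,400))]))
E
```

```text
t 8.73 p [ 0.4874 -0.2068  0.1762] xyaw -128.82 z [-0.03   0.018 -0.999] F [-0.08  0.19  0.19] w 0.9430305107123844 j7 -2.0
shift cm [ 0.13 -1.51  3.57] turn 0.01
```

View pics/c2.png

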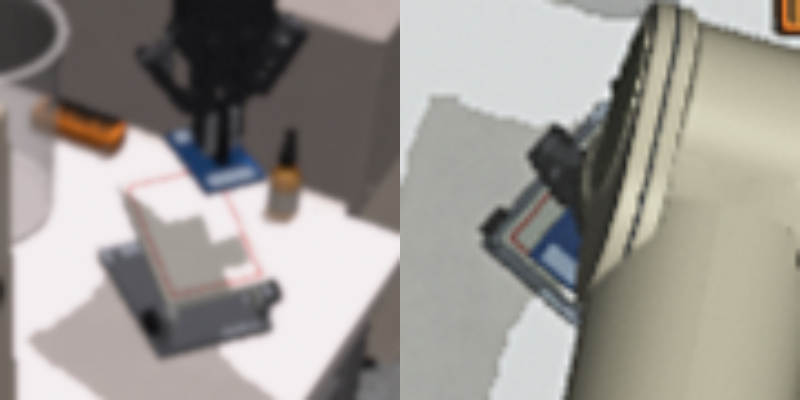

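The slide is level in the gripper above the plate, and the blue plate is fully visible in the side view around (385,218) full-frame. I'll measure its pose relative to the tool.

```bash
cat >> h.py <<'E'
FC=np.array([.5055,-.2233,.0725]); YAW=np.radians(-39.4); TILT=np.radians(19.9)
FR=(R.from_euler('z',YAW)*R.from_euler('y',-TILT)).as_matrix()   # columns: upslope x, y, normal
def slide(tag,box=(335,180,420,290)):
    im=cv2.imread(f'pics/{tag}.png'); dp=np.load(f'pics/{tag}.npy'); H,S,V=cv2.split(cv2.cvtColor(im,cv2.COLOR_BGR2HSV))
    k=np.zeros(H.shape,np.uint8); x0,y0,x1,y1=box; k[y0:y1,x0:x1]=((H>95)&(H<130)&(S>80)&(V>50))[y0:y1,x0:x1]
    ke=cv2.erode(k,np.ones((3,3),np.uint8)); v,u=np.nonzero(ke); A=pts('side',np.c_[u,v],dp[v,u])
    A=A[np.linalg.norm(A-np.median(A,0),axis=1)<.06]; 
    for _ in range(6):
        c=A.mean(0); n=np.linalg.svd(A-c)[2][2]; n*=np.sign(n[2]); e=(A-c)@n; A=A[abs(e)<max(.002,2*e.std())]
    # hull of the blue mask cast on the plane
    v,u=np.nonzero(k); K,d,Rm,t=cal('side'); o=-Rm.T@t
    q=cv2.undistortPoints(np.c_[u,v].astype(float).reshape(-1,1,2),K,d).reshape(-1,2); r=np.c_[q,np.ones(len(q))]@Rm
    P=o+r*(((c-o)@n)/(r@n))[:,None]; P=P[np.linalg.norm(P-c,axis=1)<.06]
    x=FR[:,0]-n*(FR[:,0]@n); x/=np.linalg.norm(x); y=np.cross(n,x)
    rc=cv2.minAreaRect(((P-c)@np.c_[x,y]*1000).astype(np.float32)); ctr=c+np.c_[x,y]@np.array(rc[0])/1000-.006*n
    print(tag,'n',len(A),'rms mm',e.std()*1000,'pitch deg about y (nose up +)',np.degrees(np.arctan2(n@-np.array([np.cos(YAW),np.sin(YAW),0]),n[2])).round(2),'roll',np.degrees(n@FR[:,1]).round(2),'angle to face',np.degrees(np.arccos(n@FR[:,2])).round(2))
    print(' rect mm',np.round(rc[1],1),'ang',round(rc[2],1),'centre',ctr.round(4),'in face frame mm',((ctr-FC)@FR*1000).round(1))
    return ctr,n
E
python3 - <<'E'
from h import *
c,n=slide('side1'); o=telemetry.get_obs(); M=R.from_quat(o['ee_rot']).as_matrix(); print('slide centre in tool mm',(c-o['position'])@M*1000)
E
```

```text
side1 n 54 rms mm 1.5665832622982587 pitch deg about y (nose up +) -2.21 roll 1.29 angle to face 22.15
 rect mm [72.6 47.8] ang 1.3 centre [ 0.4859 -0.2072  0.1597] in face frame mm [ 5.9  0.  90.6]
slide centre in tool mm [ 1.4822347  -0.16348622 16.71329145]
```

```bash
python3 -c "
from h import *
go([.5039,-.2203,.112],-129.4)"
```

```text
t 8.83 p [ 0.4872 -0.2062  0.1764] xyaw -128.8 z [-0.03   0.018 -0.999] F [-0.26 -0.85 -0.66] w 0.9758696898308431 j7 -2.0
shift cm [ 0.02 -2.4   6.36] turn 0.01
```

Call:
servo_tool(
  deltas=[
    [[0, -0.4, 0.4], 0.005, 0.6],
    [[0, -0.5, 0.8], 0.005, 0.6],
    [[0, -0.5, 1.0], 0, 0.6],
    [[0, -0.4, 1.0], 0, 0.6],
    [[0, -0.3, 1.0], 0, 0.6],
    [[0, -0.2, 0.7], 0, 0.6],
    [[0, 0, 0.3], 0, 0.6],
    [[0, 0, 0], 0, 0.6],
    [[0, 0, 0], 0, 0.6],
    [[0, 0, 0], 0, 0.6],
  ],
)

```text
clock: 9.67
position: [0.504, -0.2186, 0.1166]
ee_rot: [-0.429, 0.903, 0.015, -0.011]
ft_force: [-0.8, -0.6, 0.5]
grip_width: 0.106
```

```bash
python3 -c "
from h import *
go([.5039,-.2203,.102],-129.4)
snap('side','side2');slide('side2')"
```

```text
t 9.67 p [ 0.504  -0.2186  0.1166] xyaw -129.21 z [-0.032  0.018 -0.999] F [-0.76 -0.58  0.53] w 0.9023570727611555 j7 -2.03
shift cm [ 0.13 -0.16  1.46] turn 0.003
side2 n 45 rms mm 1.2244899962230376 pitch deg about y (nose up +) -5.97 roll 1.0 angle to face 25.88
 rect mm [45.6 72.6] ang 88.5 centre [ 0.5012 -0.2152  0.1   ] in face frame mm [ 1.4  3.5 28.8]
```

Call:
servo_tool(
  deltas=[
    [[0.1, 0, 0.2], 0, 0.6],
    [[0.1, 0, 0.2], 0, 0.6],
    [[0, 0, 0.2], 0, 0.6],
    [[0, 0, 0.2], 0, 0.6],
    [[0, 0, 0.1], 0, 0.6],
    [[0, 0, 0], 0, 0.6],
    [[0, 0, 0], 0, 0.6],
  ],
)

```text
clock: 10.3
position: [0.503, -0.2206, 0.1086]
ee_rot: [-0.429, 0.903, 0.014, -0.01]
ft_force: [0.2, -0.1, -0.2]
grip_width: 0.115
```

```bash
python3 -c "
from h import *
go([.5039,-.2203,.102],-129.4)"
```

```text
t 10.3 p [ 0.503  -0.2206  0.1086] xyaw -129.22 z [-0.03   0.016 -0.999] F [ 0.24 -0.12 -0.2 ] w 0.9786648244003238 j7 -2.03
shift cm [-0.08 -0.08  0.65] turn 0.003
```

Call:
servo_tool(
  deltas=[
    [[0, 0, 0.15], 0, 0.6],
    [[0, 0, 0.15], 0, 0.6],
    [[0, 0, 0.15], 0, 0.6],
    [[0, 0, 0.1], 0, 0.6],
    [[0, 0, 0.1], 0, 0.6],
    [[0, 0, 0.1], 0, 0.6],
  ],
)

```text
clock: 10.8
position: [0.5033, -0.2207, 0.101]
ee_rot: [-0.429, 0.903, 0.013, -0.009]
ft_force: [0.2, -0.3, 2.7]
grip_width: 0.114
```

```bash
python3 -c "
from h import *
go([.5039,-.2203,.102],-129.4)"
```

```text
t 10.8 p [ 0.5033 -0.2207  0.101 ] xyaw -129.22 z [-0.028  0.016 -0.999] F [ 0.23 -0.29  2.7 ] w 0.9708166807007245 j7 -2.04
shift cm [-0.06 -0.02 -0.1 ] turn 0.003
```

Call:
servo_tool(
  deltas=[
    [[0, 0.15, 0.15], 0, 0.6],
    [[0, 0.15, 0.15], 0, 0.6],
    [[0, 0.14, 0.15], 0, 0.6],
    [[0, 0.12, 0.15], 0, 0.6],
  ],
)

```text
clock: 11.13
position: [0.5004, -0.2175, 0.0965]
ee_rot: [-0.429, 0.903, 0.011, -0.008]
ft_force: [0.4, -0.5, 4.6]
grip_width: 0.105
```

```bash
python3 -c "
from h import *
go([.5039,-.2203,.102],-129.4)
snap('side','side3');slide('side3')
go([.5039,-.2203,.102],-129.4)"
```

```text
t 11.13 p [ 0.5004 -0.2175  0.0965] xyaw -129.23 z [-0.024  0.014 -1.   ] F [ 0.43 -0.49  4.64] w 0.8948031655172606 j7 -2.04
shift cm [-0.   -0.43 -0.56] turn 0.003
side3 n 46 rms mm 1.3377257191234064 pitch deg about y (nose up +) -5.19 roll -4.16 angle to face 25.41
 rect mm [49.5 74.9] ang 86.9 centre [ 0.4974 -0.2146  0.0794] in face frame mm [-8.8  1.6 10.5]
t 11.18 p [ 0.5002 -0.2173  0.0963] xyaw -129.22 z [-0.024  0.014 -1.   ] F [0.8  0.52 4.69] w 0.907590528953429 j7 -2.04
shift cm [-0.   -0.46 -0.59] turn 0.003
```

Call:
servo_tool(
  deltas=[
    [[0, 0.15, 0.15], 0, 0.6],
    [[0, 0.15, 0.15], 0, 0.6],
    [[0, 0.15, 0.15], 0, 0.6],
    [[0, 0.15, 0.15], 0, 0.6],
  ],
)

```text
clock: 11.52
position: [0.4968, -0.2142, 0.0921]
ee_rot: [-0.429, 0.903, 0.009, -0.007]
ft_force: [0.7, -1.9, 6.2]
grip_width: 0.115
```

```bash
python3 -c "
from h import *
snap('side','side4');slide('side4')
go([.5039,-.2203,.102],-129.4)"
```

```text
side4 n 52 rms mm 2.0559329386693044 pitch deg about y (nose up +) -6.1 roll -4.4 angle to face 26.34
 rect mm [49.6 80.2] ang 83.7 centre [ 0.4929 -0.2105  0.0753] in face frame mm [-15.8   1.9   8.7]
t 11.57 p [ 0.4967 -0.214   0.0919] xyaw -129.23 z [-0.02   0.012 -1.   ] F [0.02 0.24 5.78] w 0.9571775440418018 j7 -2.05
shift cm [ 0.03 -0.94 -1.03] turn 0.003
```

Call:
servo_tool(
  deltas=[
    [[0, 0, -0.4], 0, 0.6],
    [[0, -0.2, -0.5], 0, 0.6],
    [[0, -0.4, -0.4], 0, 0.6],
    [[0, -0.4, -0.2], 0, 0.6],
    [[0, -0.2, 0], 0, 0.6],
    [[0, 0, 0], 0, 0.6],
    [[0, 0, 0], 0, 0.6],
    [[0, 0, 0], 0, 0.6],
  ],
)

```text
clock: 12.23
position: [0.5054, -0.2219, 0.1062]
ee_rot: [-0.429, 0.903, 0.012, -0.008]
ft_force: [0.7, 0.8, -0.1]
grip_width: 0.114
```

```bash
python3 -c "
from h import *
snap('side','side5');slide('side5')
go([.5045,-.221,.102],-129.4)"
```

```text
side5 n 48 rms mm 1.8237917495649798 pitch deg about y (nose up +) -3.83 roll -3.0 angle to face 23.91
 rect mm [48.7 76.6] ang 87.1 centre [ 0.5033 -0.2198  0.0889] in face frame mm [ 1.9  1.3 16.7]
t 12.28 p [ 0.5054 -0.2219  0.1061] xyaw -129.23 z [-0.025  0.014 -1.   ] F [-0.43  0.52 -0.57] w 0.937033901549662 j7 -2.04
shift cm [-0.01  0.11  0.42] turn 0.003
```

Call:
servo_tool(
  deltas=[
    [[0, 0.05, 0.15], 0, 0.6],
    [[0, 0.05, 0.15], 0, 0.6],
    [[0, 0, 0.15], 0, 0.6],
    [[0, 0, 0.1], 0, 0.6],
    [[0, 0, 0.1], 0, 0.6],
    [[0, 0, 0.1], 0, 0.6],
    [[0, 0.03, 0.1], 0, 0.9],
    [[0, 0.03, 0.1], 0, 0.92],
    [[0, 0.03, 0.1], 0, 0.94],
  ],
)

```text
clock: 13.03
position: [0.5049, -0.2214, 0.0965]
ee_rot: [-0.429, 0.903, 0.01, -0.007]
ft_force: [1.1, -0.7, 6.2]
grip_width: 0.112
```

```bash
python3 -c "
from h import *
snap('side','side6');slide('side6')
go([.5045,-.221,.102],-129.4)"
```

```text
side6 n 49 rms mm 2.079724277810626 pitch deg about y (nose up +) -0.62 roll -2.78 angle to face 20.7
 rect mm [49.4 71.6] ang 87.9 centre [ 0.5028 -0.22    0.0793] in face frame mm [-1.6  0.9  7.8]
t 13.08 p [ 0.5049 -0.2214  0.0964] xyaw -129.25 z [-0.021  0.011 -1.   ] F [-0.36 -0.9   4.74] w 0.944065400747465 j7 -2.04
shift cm [ 0.    0.07 -0.56] turn 0.003
```

Call:
servo_tool(
  deltas=[
    [[0, 0.05, 0.08], 0, 0.96],
    [[0, 0.05, 0.08], 0, 0.98],
    [[0, 0.05, 0.08], 0, 0.99],
    [[0, 0.05, 0.08], 0, 1.0],
  ],
)

```text
clock: 13.42
position: [0.5025, -0.2194, 0.093]
ee_rot: [-0.429, 0.903, 0.01, -0.007]
ft_force: [1.6, 0.1, 1.0]
grip_width: 0.118
```

```bash
python3 -c "
from h import *
snap('side','side7');slide('side7')
go([.5045,-.221,.102],-129.4)"
```

```text
side7 n 69 rms mm 2.362936590603156 pitch deg about y (nose up +) 12.33 roll -2.46 angle to face 7.95
 rect mm [47.  73.5] ang 86.9 centre [ 0.5067 -0.2222  0.0714] in face frame mm [-0.1  1.6 -1.1]
t 13.47 p [ 0.5024 -0.2194  0.0928] xyaw -129.24 z [-0.023  0.012 -1.   ] F [-0.66 -0.16  0.87] w 1.001145709903349 j7 -2.04
shift cm [-0.   -0.24 -0.93] turn 0.003
```

Call:
servo_tool(
  deltas=[
    [[0, 0, 0], 0, 1.1],
    [[0, 0.05, 0.05], 0, 1.2],
    [[0, 0.15, 0.15], 0, 1.2],
    [[0, 0.15, 0.15], 0, 1.2],
    [[0, 0.15, 0.15], 0, 1.2],
    [[0, 0.1, 0.1], 0, 1.2],
    [[0, 0, 0], 0, 1.2],
    [[0, 0, 0], 0, 1.2],
  ],
)

```text
clock: 14.13
position: [0.4966, -0.2147, 0.085]
ee_rot: [-0.429, 0.903, 0.011, -0.008]
ft_force: [0.1, -0.4, 0.1]
grip_width: 0.143
```

```bash
python3 -c "
from h import *
b,_=snap('side','side8');slide('side8')
cv2.imwrite('pics/c3.png',cv2.resize(b[190:280,330:430],(800,720))[:600])
T=FC+[-.0122*np.cos(YAW),-.0122*np.sin(YAW),.013]
go(T,-129.4)"
```

```text
side8 n 43 rms mm 1.8506540696615312 pitch deg about y (nose up +) 18.78 roll -5.16 angle to face 5.29
 rect mm [48.6 73.6] ang 89.7 centre [ 0.5094 -0.225   0.0713] in face frame mm [ 3.5  1.1 -2.5]
t 14.18 p [ 0.4966 -0.2147  0.085 ] xyaw -129.22 z [-0.024  0.013 -1.   ] F [0.34 0.46 0.34] w 1.2061445042223478 j7 -2.05
shift cm [ 0.1  -0.02 -0.05] turn 0.003
```

View pics/c3.png

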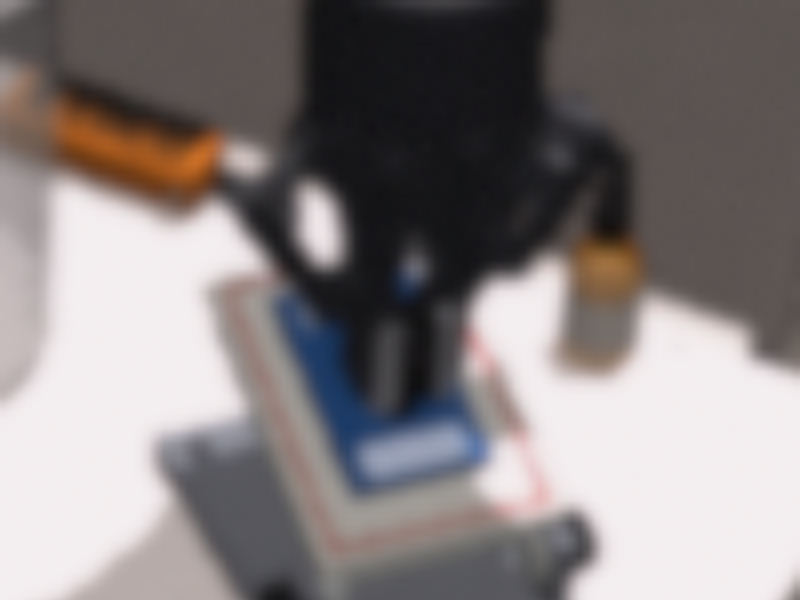

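The slide now lies flat on the plate inside the red outline, with the fin between the loosened fingers at about (400,370) in the crop. I'll regrip now.

Call:
servo_tool(
  deltas=[
    [[0, 0, 0], 0, 1.0],
    [[0, 0, 0], 0, 0.9],
    [[0, 0, 0], 0, 0.6],
    [[0, 0, 0], 0, 0.6],
    [[0, 0, 0], 0, 0.6],
  ],
  force=30,
)

```text
clock: 14.6
position: [0.4966, -0.2147, 0.0852]
ee_rot: [-0.429, 0.903, 0.011, -0.008]
ft_force: [-0.2, 0.7, -0.6]
grip_width: 0.109
```

```bash
cat >> h.py <<'E'
def onplate(tag,sink=0.):
    "blue outline cast on the known plane 6 mm above the plate"
    im=cv2.imread(f'pics/{tag}.png'); H,S,V=cv2.split(cv2.cvtColor(im,cv2.COLOR_BGR2HSV))
    k=((H>95)&(H<130)&(S>80)&(V>50)).astype(np.uint8); k[:,:335]=0;k[:,420:]=0;k[:180]=0;k[290:]=0
    k=(cv2.connectedComponents(k)[1]>0).astype(np.uint8); v,u=np.nonzero(k); K,d,Rm,t=cal('side'); o=-Rm.T@t
    q=cv2.undistortPoints(np.c_[u,v].astype(float).reshape(-1,1,2),K,d).reshape(-1,2); r=np.c_[q,np.ones(len(q))]@Rm
    n=FR[:,2]; L=(o+r*(((FC+(.006-sink)*n-o)@n)/(r@n))[:,None]-FC)@FR[:,:2]*1000
    L=L[(abs(L[:,0])<56)&(abs(L[:,1])<43)]; print(tag,'rect on plate',cv2.minAreaRect(L.astype(np.float32)))
E
python3 -c "
from h import *
onplate('side8');snap('side','side9');onplate('side9');slide('side9')
T=telemetry.get_obs()['position']-.0045*FR[:,2]
go(T,-129.4)"
```

```text
side8 rect on plate ((2.2099227905273438, 2.168916702270508), (46.27680587768555, 71.28936004638672), 89.23673248291016)
side9 rect on plate ((1.9703903198242188, 1.9594593048095703), (71.52742004394531, 45.915809631347656), 0.290181964635849)
side9 n 47 rms mm 1.7910214531124062 pitch deg about y (nose up +) 14.18 roll -8.7 angle to face 10.43
 rect mm [49.7 74.9] ang 87.0 centre [ 0.5081 -0.2236  0.0698] in face frame mm [ 1.2  1.4 -3.3]
t 14.65 p [ 0.4966 -0.2147  0.0852] xyaw -129.23 z [-0.024  0.013 -1.   ] F [-1.12  0.22 -0.34] w 0.9791908512019559 j7 -2.05
shift cm [-0.   -0.16  0.42] turn 0.003
```

Call:
servo_tool(
  deltas=[
    [[0, -0.04, 0.1], 0, 0.6],
    [[0, -0.04, 0.1], 0, 0.6],
    [[0, -0.04, 0.1], 0, 0.6],
    [[0, -0.03, 0.08], 0, 0.6],
    [[0, -0.02, 0.05], 0, 0.6],
    [[0, -0.01, 0.03], 0, 0.6],
  ],
)

```text
clock: 15.15
position: [0.4979, -0.2157, 0.0809]
ee_rot: [-0.429, 0.903, 0.011, -0.008]
ft_force: [-2.8, 1.4, 4.0]
grip_width: 0.108
```

```bash
python3 -c "
from h import *
p0=np.array([.4966,-.2147,.0852])
for i in range(4):
    o=telemetry.get_obs(); print(((o['position']-p0)@FR*1000).round(1),(o['ft_force']@FR).round(2)); snap('side','side10')
onplate('side10',.004);slide('side10');go(p0-.0045*FR[:,2])"
```

```text
[ 0.1  0.  -4.7] [-1.53 -0.73  4.8 ]
[ 0.1  0.  -4.7] [-1.81 -1.04  5.36]
[ 0.1  0.  -4.6] [-1.31 -1.    6.  ]
[ 0.1  0.  -4.6] [-0.82 -1.07  5.02]
side10 rect on plate ((2.821025848388672, 0.7884864807128906), (49.110782623291016, 72.99667358398438), 89.21676635742188)
side10 n 49 rms mm 2.565311665319265 pitch deg about y (nose up +) 17.32 roll -4.02 angle to face 4.78
 rect mm [51.3 76.6] ang 89.1 centre [ 0.5095 -0.2265  0.0685] in face frame mm [ 3.4  0.1 -5.5]
t 15.35 p [ 0.4979 -0.2158  0.0809] xyaw -129.22 z [-0.024  0.013 -1.   ] F [-3.16  1.71  5.18] w 0.9820736552589622 j7 -2.05
shift cm [ 0.    0.02 -0.01]
```

Normal force is about 5.3 N plus the slide's weight, so the plate has sunk about 4 mm and is steady. I'll check flushness with averaged depth.

```bash
cat > flush.py <<'E'
from h import *
ds=[]
for i in range(16):
    b,d=snap('side','side11'); ds.append(np.where(d>0,d,np.nan))
D=np.nanmedian(ds,0); print('noise',np.nanmedian(np.nanstd(ds,0)[200:260,350:400]))
v,u=np.mgrid[185:285,335:425]; v=v.ravel();u=u.ravel()
K,dd,Rm,t=cal('side'); o=-Rm.T@t; q=cv2.undistortPoints(np.c_[u,v].astype(float).reshape(-1,1,2),K,dd).reshape(-1,2); r=np.c_[q,np.ones(len(q))]@Rm
n=FR[:,2]
def cast(h): return (o+r*(((FC+h*n-o)@n)/(r@n))[:,None]-FC)@FR[:,:2]*1000
P=(pts('side',np.c_[u,v],D[v,u])-FC)@FR*1000
H,S,V=[x[v,u] for x in cv2.split(cv2.cvtColor(b,cv2.COLOR_BGR2HSV))]
def fit(m,name):
    A=P[m]; w=np.isfinite(A).all(1); A=A[w]
    for _ in range(5):
        g=np.linalg.lstsq(np.c_[A[:,:2],np.ones(len(A))],A[:,2],rcond=None)[0]; e=A[:,2]-np.c_[A[:,:2],np.ones(len(A))]@g; A=A[abs(e)<max(1,2*e.std())]
    c=np.linalg.inv(np.c_[A[:,:2],np.ones(len(A))].T@np.c_[A[:,:2],np.ones(len(A))])*e.var()
    print(name,len(A),'rms',e.std().round(2),'slope x,y deg',np.degrees(g[:2]).round(2),'+-',np.degrees(np.sqrt(np.diag(c)[:2])).round(2),'height at centre mm',g[2].round(2),'range',np.ptp(A,axis=0).round())
L=cast(.002); x,y=L[:,0]-2,L[:,1]-1.5
blue=(H>95)&(H<130)&(S>80)
fit(blue&(abs(x)<35)&(abs(y)<22),'slide blue')
fit((abs(x)<34)&(abs(x)>24)&(abs(y)<21)&(blue|(V>120)),'slide ends')
L=cast(-.004); x,y=L[:,0],L[:,1]
fit((abs(x)<53)&(abs(y)<40)&((x<-41)|(y>30))&(S<60)&(V>60),'plate pressed')
E
python3 flush.py
```

```text
noise 0.0035518198
slide blue 113 rms 1.15 slope x,y deg [-0.11 -0.21] +- [0.41 0.51] height at centre mm 1.03 range [68. 44.  4.]
slide ends 56 rms 0.71 slope x,y deg [-0.03  0.08] +- [0.36 0.47] height at centre mm 1.17 range [66. 42.  3.]
plate pressed 209 rms 0.77 slope x,y deg [ 0.19 -0.09] +- [0.12 0.16] height at centre mm -5.12 range [104.  80.   3.]
```

```bash
python3 -c "
from h import *
go(FC); print(order.hand_in())"
```

```text
t 16.15 p [ 0.4979 -0.2158  0.0808] xyaw -129.23 z [-0.024  0.013 -1.   ] F [-2.69  0.41  4.81] w 0.9215562352831558 j7 -2.05
shift cm [ 0.1  -1.09  0.8 ] the job is handed in; nothing more can be done
None
```

The slide is on the sloped white plate, flush, inside the red outline and pressed in by roughly 4–5 mm. The gripper is still holding the fin at the 30 N setting. I handed the job in at about 16 s; no verdict is reported.

**How it went:**
- **Tilting the slide:** the tool can only turn about its own axis, so the slide had to pivot in the fingers to match the slope. Pressing its uphill edge down at the 20 N grip did not turn it; it only slid downhill.
- **Fix:** I moved back uphill and pressed lightly. Then I eased the fingers open until the slide dropped flat, regripped the fin at 30 N and pressed straight into the plate.

**Last checks:**

| Check | Measured | Limit |
|---|---|---|
| Tilt of slide against the plate (16 averaged depth pictures) | about 0.3° | 3.4° |
| Slide top above the pressed plate | about 6.15 mm, for a 6 mm slide | gap under 2.5 mm |
| Centre offset from the field's centre | about 3 mm up the slope, 1 mm sideways | 12 mm each way |
| Squareness to the outline | about 1° | 11° |
| Push on the plate | about 5 to 6 N | over 2 N |
| Plate pushed in | about 4 mm from the force, about 5 mm from depth | 1 to 9 mm |

**Weaker points:**
- Single-picture tilt readings scattered by 5–10° because the depth is noisy, so I relied on the averaged fit instead.
- I did not measure the jar, dropper bottle, glue stick, hex keys or the stage's tilt again at the end. The pictures I viewed showed nothing disturbed, and the plate's slope still matched its starting value to within about 0.2°.

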